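# Hold the amber reference cell in the light path

### The job

Check the kitchen colour meter with its amber glass reference cell. First slide the red tab on the lamp housing away from the robot, all the way, to open the shutter; then pick up the amber cell by its two white frosted faces only, never touching its clear windows, and hold it upright in mid-air in the middle of the light path, with its windows squarely facing lamp and detector and the beam passing through the lower part of the cell at the height of its black dots. Finish while still holding it there, still and clear of the meter; leave the green cell and the things around where they are.

Things in the scene. Friction and masses are not known exactly. Their poses are not given: they have to be found in the camera images.
- meter: colour meter, fixed; origin under its centre. Base 90 (x) x 210 (y) x 12 mm, white cross under the mid beam. Beam along y at z = 60 mm. White lamp housing centred at y = +76 mm, grey detector housing at y = -76 mm, each 76 (x) x 46 (y) mm, tops at z = 85 mm. Lens barrels 32 mm across reach to y = +41 / -41 mm, the shutter flag to y = +37 mm. Position and yaw vary
- beam_mid (a point): middle of the light path: 60 mm above the meter's origin, midway between lamp and detector; axes as the meter's (y along the beam, z up). The beam is 12 mm across
- shutter (a joint): shutter slide on the lamp housing, m: near 0 (0 to 0.005 at the start) closed, 0.030 fully open (end stop). Opening moves the tab along the meter's +x axis; dry friction 1 to 2 N, stays where it is left
- shutter_tab (a point): top centre of the red shutter tab: a block 20 (along meter x) x 14 (along meter y) x 22 mm tall, standing on the lamp housing, its top 110 mm above the worktop; axes as the meter's. Below it the housing top is 25 mm down
- cell_amber: amber solid glass reference cell, upright square block, loose, about 80 g, 24 (x) x 25 (y) x 80 mm. Origin: centre of its underside, z up. The two faces square to x are frosted: white plates 3 mm thick, 23 mm wide, full height, 24 mm apart outside (grasp width). The two square to y are the clear amber windows. Stands on the stand, 90 mm from the green cell; places swap, yaw varies
- cell_amber_glass: the clear amber glass core of the amber cell (18 x 25 x 80 mm), whose exposed faces square to y are the windows; same origin and axes as the cell. Fingers must not touch it
- cell_amber_window (a point): window point of the amber cell: on its axis, 28 mm above its underside, level with a black dot on each frosted face; the beam shall pass here. Axes as the cell's
- cell_green: green solid glass reference cell, upright square block, loose, about 80 g, 24 (x) x 25 (y) x 80 mm. Origin: centre of its underside, z up. The two faces square to x are frosted: white plates 3 mm thick, 23 mm wide, full height, 24 mm apart outside (grasp width). The two square to y are the clear green windows. Stands on the stand, 90 mm from the amber cell; places swap, yaw varies
- cell_green_glass: the clear green glass core of the green cell; same origin and axes as that cell
- stand: low pale wooden stand with two round black rubber inlays, fixed, 90 (x) x 170 (y) mm, 16 mm thick; origin at the centre of its underside; the cells stand on its top, one on each inlay, at y = +45 and -45 mm in its frame. Position and yaw vary
- mug: white mug with grey dots, 82 mm wide, 91 mm tall, loose; origin under its centre; bystander
- pepper: green bell pepper, 68 mm wide, 74 mm tall, loose; origin under its centre; bystander
- salt_shaker: salt shaker, 44 mm across, 90 mm tall, loose; origin under its centre; bystander
- egg_timer: red and white egg timer, 66 mm across, 56 mm tall, loose; origin under its centre; bystander
Mind the look-alikes: they are no part of the job. Leave any blue, purple or turquoise look-alike of the cell_amber alone.

How it is judged:
By the outcome, as a careful person would: the job done as asked, in the order asked, and still so for the second after the job is handed in, while the arm keeps its last pose, push and grip.
It also fails if it takes over 43 s, if anything falls off the work surface, if the arm or the gripper's body presses on something with over 40 N, if the wrist force passes 120 N, or if a joint passes its speed limit or range.

### The arm

A 6-joint arm with a two-finger parallel gripper is mounted at the origin on a cart in front of the work surface, level with it; the furniture and walls round the work are solid. World frame = base frame: x ahead of the robot, y to its left, z up, the work surface at z = 0. Lengths are in mm, angles in rad, forces in N, time in s.
With the tool pointing down it reaches from about 300 to 775 mm from the base axis. Payload 14.6 kg.
Tool frame: the origin (TCP) lies at the very end of the fingers, on their centre line; the grasp point (between the pads) lies 19 mm behind it; z points along the fingers, y is the line along which they close (so a half turn about z gives the same grasp; the last joint's range is limited). The gripper opens to 94 mm and grips with 3 to 60 N. Pads are 16 mm wide; open, the fingers measure 119 mm over their backs; the gripper's body (75 mm by 177 mm) begins 78 mm behind the grasp point.
Start: joints at [-1.304, 0.3, 1.521, -0, 1.321, -0.067], TCP at [180.192, -519.634, 205.446] pointing down, gripper open.
Joint ranges: [-3.03, 3.03], [-0.79, 2.21], [0.23, 2.52], [-1.04, 4.18], [0, 3.07], [-2.55, 2.55]. Speed limits (rad/s): [2.22, 2.22, 2.57, 3.14, 3.14, 3.14].

### API

Orientations are given as [roll, pitch, yaw] about the fixed x, y, z axes, in that order (R = Rz(yaw) Ry(pitch) Rx(roll)).
In Python, from cell import manip, eyes, ticket gives the robot as it stands. The module is installed in compiled form; this text tells all that it offers.
- The arm moves only by the tool arm_command, never from a script. Its argument "plan" is a list of rows, each a list of 5 numbers: the opening, from -1 (shut) to 1 (fully open), then the shift along the tool's x, y, z in m, then the turn about the tool's z in rad. In form: [[jaw, dx, dy, dz, roll], ...]. A call has 1 to 20 rows; each row shifts and turns the commanded pose from where the row before left it, along the tool's axes as they then stand; what a row does not reach is not made up. A row lasts 1/8 s, in which the tool goes at most 62.5 mm and 10.7 degrees, less where a joint would pass 70% of its speed; a pose out of reach is approached as far as the arm can. A call is refused whole if a number of a shift passes 0.0625 or a number of a turn 0.188, either way. A call with a gripper value outside its range is refused whole. The fingers move at their own pace and stop on an object; "newtons" is the grip in N (left out, the last holds). Time passes only in rows, so rows that do not move let the fingers close. It gives the time, the measured TCP pose, the force, the opening and the grip force at its end, in the units of the state.
- manip.read_state(): the state, without advancing time (a new reading comes with each control period).
- eyes.camera(name): name is "scene" or "top" or "wrist"; returns a dict with "img" (420x560x3 uint8, blue, green, red), "z_map" (420x560 float32, mm along the optical axis (not along the pixel's ray), 0 where there is no reading), "fx", "fy", "cx", "cy" (pixels), "eye" and "orientation" of the camera in the world. Camera axes: x right, y down, z forward; pixel columns grow to the right and rows downward; lengths in mm; the calibration is good to about 2 mm. A picture is of the moment at which its call begins.
- ticket.sign_off(): hands the job in; it is judged then, once.
The state is a dict: "clock": time; "joints": joint angles; "qd": joint speeds; "effort": joint torques, N m; "eef_pos": TCP position; "eef_rot": TCP orientation; "wrist_force": force on the tool from outside, world axes, zero at the start; "moment": the same for the moment, N m; "finger_gap": finger opening in mm; "finger_force": force on a finger pad.
Only numpy, scipy, OpenCV 4.12 (cv2) and the standard library are available. Lean on these libraries where they do the work, as an engineer would, in place of code of your own. Each camera call takes 0.05 s, during which the arm holds its last target. There are 200 camera calls.

## Working session

There is one attempt and no reset: what is moved stays moved. The work goes in short steps, Python scripts to look and compute and a tool call to move; the robot and the scene stay as the last step left them, time stands still between calls to the robot, and variables do not carry over. Pictures are saved under pics/ and viewed, at most 10 in all, crops included, and the job is handed in when it is done.

Besides the shell and the picture viewer there is one more tool, called after "Emit:" as name(argument=value, ...), one argument or row to a line, values as JSON. arm_command: Moves the arm, as the interface text tells. Its arguments: {"type":"object","properties":{"plan":{"type":"array"},"newtons":{"type":"number"}},"required":["plan"]}

```bash
mkdir -p pics; cat > h.py <<'E'
import numpy as np, cv2
from scipy.spatial.transform import Rotation as R
from cell import manip, eyes, ticket
def rot(o):
    o=np.array(o,float)
    return o if o.shape==(3,3) else (R.from_euler('xyz',o).as_matrix() if o.size==3 else R.from_quat(o).as_matrix())
def cloud(c):
    v,u=np.mgrid[0:420,0:560]; z=c['z_map']
    p=np.stack([(u-c['cx'])/c['fx']*z,(v-c['cy'])/c['fy']*z,z],-1)
    P=p@rot(c['orientation']).T+np.array(c['eye']); P[z<=0]=np.nan
    return P
E
python3 - <<'E'
from h import *
ims=[]
for n in ['scene','top']:
    c=eyes.camera(n); np.save(n+'.npy',c,allow_pickle=True); cv2.imwrite(f'pics/{n}.png',c['img'])
    print(n,c['fx'],c['cx'],c['cy'],c['eye'],c['orientation'])
print(manip.read_state())
E
```

```text
scene 380.2305206114264 279.44448512981626 211.84818813800948 [ 56.94889321 411.27896858 781.76868071] [-2.40922337  0.01472915 -2.35370619]
top 472.206020650923 280.5555972820731 214.81867047417163 [ -51.53873161 -151.40983854 1225.37703537] [-2.67979597  0.00504409 -1.35363769]
{'clock': 0.1, 'joints': array([-1.30356234e+00,  3.00390583e-01,  1.52150791e+00,  1.11135118e-05,
        1.32068633e+00, -6.66175165e-02]), 'qd': array([-0.00238197, -0.00149599, -0.00134995, -0.00097611, -0.00075938,
        0.0003529 ]), 'effort': array([ 5.42009384e-04, -5.32642579e+01, -3.53284049e+01,  7.09275459e-02,
        2.35399744e-02, -8.97671339e-05]), 'eef_pos': array([ 180.15711858, -519.41653112,  204.9614447 ]), 'eef_rot': array([-3.14060339e+00, -7.67885395e-05,  3.33848707e-01]), 'wrist_force': array([ 0.81048931, -0.35848727, -0.26100725]), 'moment': array([0.00703849, 0.02595082, 0.03816866]), 'finger_force': 0.0, 'finger_gap': 94.08694655701846}
```

View pics/scene.png

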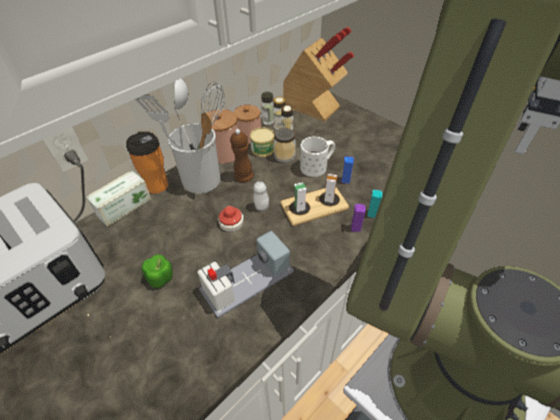

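View pics/top.png

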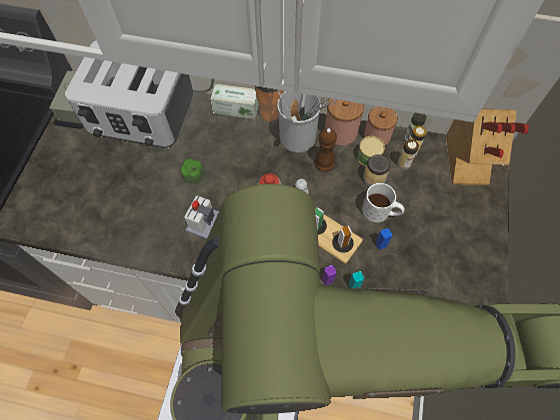

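The scene view shows the meter with its red tab at (212,273), the detector at (272,253) and the stand at (315,205). Five cells are candidates: green (300,197), amber (330,188), blue (348,168), purple (358,217) and turquoise (376,203). The one at (330,188) fits the description, because it is amber and stands on an inlay. I'll confirm this in a crop and measure from the depth.

```bash
python3 - <<'E'
from h import *
c=np.load('scene.npy',allow_pickle=True).item(); P=cloud(c); im=c['img']
a=im[165:225,270:350]; b=im[225:315,190:300]
A=cv2.resize(a,(800,600),interpolation=cv2.INTER_CUBIC)[:, :]
cr=np.vstack([cv2.resize(im[160:230,270:390],(780,300),interpolation=cv2.INTER_CUBIC),cv2.resize(im[225:315,190:300],(780,300),interpolation=cv2.INTER_CUBIC)])
cr=np.hstack([cv2.resize(im[165:225,275:345],(400,343),interpolation=cv2.INTER_CUBIC),cv2.resize(im[228:315,190:291],(398,343),interpolation=cv2.INTER_CUBIC)])
cv2.imwrite('pics/crop1.png',cr)
hsv=cv2.cvtColor(im,cv2.COLOR_BGR2HSV)
def zr(win,lo,hi,name,rect=True):
    u0,u1,v0,v1=win; Q=P[v0:v1,u0:u1].reshape(-1,3); Q=Q[(Q[:,2]>lo)&(Q[:,2]<hi)]
    r=cv2.minAreaRect(Q[:,:2].astype(np.float32)); print(name,len(Q),'mean',Q.mean(0).round(1),'rect',np.round(r[0],1),np.round(r[1],1),round(r[2],1))
zr((190,240,255,312),80,90,'lamp top'); zr((250,295,228,280),80,90,'det top')
zr((190,240,255,312),100,115,'tab'); zr((190,300,225,320),6,16,'base')
zr((275,350,180,225),11,19,'stand')
zr((290,310,175,215),91,100,'green top'); zr((320,340,165,205),91,100,'amber top')
for n in ['top']:
    c=np.load('top.npy',allow_pickle=True).item(); P=cloud(c)
    zr((330,360,215,260),88,102,'amber top(T)'); zr((312,365,205,265),11,19,'stand(T)');zr((180,220,185,240),80,90,'lamp(T)');zr((180,220,185,240),100,115,'tab(T)')
E
```

```text
lamp top 619 mean [471.3 204.7  85. ] rect [474.1 199. ] [61.6 74.9] 79.4
det top 507 mean [448.6  58.8  83.8] rect [450.5  57.5] [45.1 74.8] 79.5
tab 68 mean [476.  209.9 107.9] rect [477.6 209.3] [13.6 20.1] 80.9
base 1657 mean [457.6 134.4  11.1] rect [529.6 120.6] [210.1 226.1] 80.2
stand 1161 mean [ 503.6 -150.7   14.8] rect [ 509.4 -157.8] [169.6  91.5] 66.3
green top 73 mean [ 526.9 -117.    94.3] rect [ 527.5 -117.3] [24.5 24.4] 61.4
amber top 67 mean [ 490.1 -199.2   94.5] rect [ 490.6 -199. ] [25.2 24.8] 26.5
amber top(T) 91 mean [ 487.7 -201.5   94.4] rect [ 489.2 -201.6] [27.1 24.3] 34.1
stand(T) 908 mean [ 495.1 -182.3   14.8] rect [ 510.8 -192.1] [160.7 140.8] 10.6
lamp(T) 348 mean [470.4 198.3  84.4] rect [472.  196.1] [61.1 76.4] 79.7
tab(T) 40 mean [475.5 206.1 107.1] rect [476.  207.1] [13.9 19.8] 72.0
```

View pics/crop1.png

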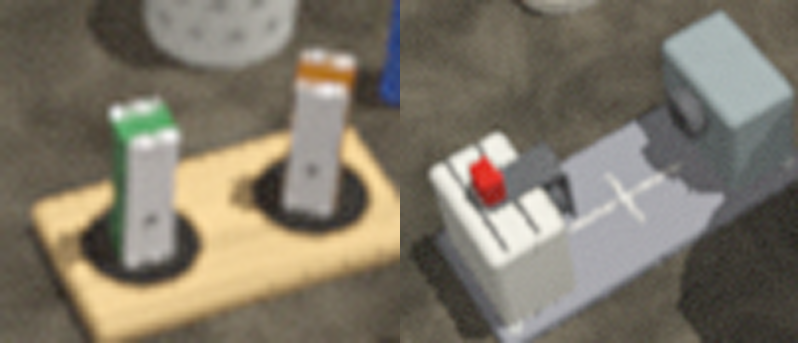

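The crop shows the cells on their inlays: the amber strip between white plates is at crop (327,72), with the dotted frosted face towards the camera. The red tab is at crop (488,182), near the middle of the lamp top. The amber cell at scene (330,188) is the right one. Next I'll move to look at it with the wrist camera.

Emit:
arm_command(
  plan=[
    [1, 0.032, -0.0195, 0, 0],
    [1, 0.032, -0.0195, 0, 0],
    [1, 0.032, -0.0195, 0, 0],
    [1, 0.032, -0.0195, 0, 0],
    [1, 0.032, -0.0195, 0, 0],
    [1, 0.032, -0.0195, 0, 0],
    [1, 0.032, -0.0195, 0, 0],
    [1, 0.032, -0.0195, 0, 0],
    [1, 0.032, -0.0195, 0, 0],
    [1, 0.032, -0.0195, 0, 0],
    [1, 0, 0, 0, 0],
  ],
)

```text
clock: 1.48
eef_pos: [419.5, -229.0, 205.2]
eef_rot: [-3.141, 0.0, 0.337]
wrist_force: [-0.1, 0.3, 0.8]
finger_gap: 93.5
finger_force: 0.0
```

```bash
python3 - <<'E'
from h import *
c=eyes.camera('wrist'); np.save('w1.npy',c,allow_pickle=True); cv2.imwrite('pics/w1.png',c['img'])
s=manip.read_state(); print(s['eef_pos'],s['eef_rot'],c['eye'],c['orientation'],c['fx'])
P=cloud(c); z=P[...,2]
m=((z>88)&(z<102)).astype(np.uint8); n,l,st,ce=cv2.connectedComponentsWithStats(m)
for i in range(1,n):
    if st[i,4]>60:
        Q=P[l==i]; r=cv2.minAreaRect(Q[:,:2].astype(np.float32)); print(st[i],Q.mean(0).round(1),np.round(r[0],1),np.round(r[1],1),round(r[2],1))
E
```

```text
[ 418.85133341 -229.96609018  205.17466648] [-3.14120316e+00  4.42611619e-04  3.35723848e-01] [ 485.39622148 -206.33246892  382.60496607] [ 2.89831400e+00  2.48771454e-04 -1.23548834e+00] 343.88186605269306
[375   0  75  50 350] [ 586.5 -271.5   88.9] [ 587.9 -274.8] [66.2 19.7] 83.5
[456   0  23  32  89] [ 614.2 -315.6   88.7] [ 613.7 -315.5] [ 4.6 25.1] 79.3
[ 170   16   43   47 1158] [ 527.3 -119.6   94. ] [ 527.6 -118.9] [26. 24.] 62.7
[259 105  34  36 924] [ 490.8 -200.8   94.2] [ 490.7 -200.9] [25. 24.] 31.8
```

View pics/w1.png

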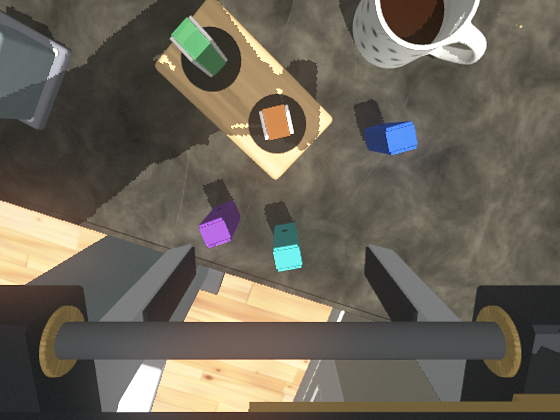

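The wrist view shows the amber cell at (275,122) with its white plates left and right, at (490.7,-200.9) and about 31.8°, which agrees with the scene and top views. Purple (215,232), turquoise (287,257) and blue (400,138) are the look-alikes. Next comes the tab: I'll move to a pose in front of it on the robot's side with the fingers closed.

Emit:
arm_command(
  plan=[
    [-1, 0.016, -0.0416, 0, 0],
    [-1, 0.016, -0.0416, 0, 0],
    [-1, 0.016, -0.0416, 0, 0],
    [-1, 0.016, -0.0416, 0, 0],
    [-1, 0.016, -0.0416, 0, 0],
    [-1, 0.016, -0.0416, 0, 0],
    [-1, 0.016, -0.0416, 0, 0],
    [-1, 0.016, -0.0416, 0, 0],
    [-1, 0.016, -0.0416, 0, 0],
    [-1, 0.016, -0.0416, 0, 0],
    [-1, 0, 0, 0, 0.17],
    [-1, 0, 0, 0, 0.17],
    [-1, 0, 0, 0, 0.17],
    [-1, 0, 0, 0, 0],
  ],
  newtons=20,
)

```text
clock: 3.28
eef_pos: [433.7, 214.1, 205.3]
eef_rot: [3.141, 0.0, -0.176]
wrist_force: [-0.3, -0.5, 0.3]
finger_gap: 0.2
finger_force: 0.0
```

```bash
cat > m.py <<'E'
from h import *
import sys
n=sys.argv[1]
c=eyes.camera('wrist'); np.save(n+'.npy',c,allow_pickle=True); cv2.imwrite(f'pics/{n}.png',c['img'])
s=manip.read_state(); print(s['clock'],s['eef_pos'],s['eef_rot'],s['finger_gap'],c['eye'])
P=cloud(c); z=P[...,2]
for lo,hi in [(81,88),(103,115)]:
    m=((z>lo)&(z<hi)).astype(np.uint8); k,l,st,ce=cv2.connectedComponentsWithStats(m)
    for i in range(1,k):
        if st[i,4]>60:
            Q=P[l==i]; r=cv2.minAreaRect(Q[:,:2].astype(np.float32)); print((lo,hi),st[i],Q.mean(0).round(1),np.round(r[0],1),np.round(r[1],1),round(r[2],1))
E
python3 m.py w2
```

```text
3.325 [433.7470793  214.19655299 205.35559901] [ 3.14141421e+00  1.38409102e-04 -1.73385145e-01] 0.3457366187280117 [502.46734972 201.72818938 382.77236039]
(81, 88) [ 425  117   61   87 4247] [452.   57.1  83.1] [450.6  56.9] [44.9 74.1] 80.3
(81, 88) [ 254  118   72   87 4353] [477.1 201.7  84.2] [474.9 197.9] [60.7 74.1] 79.8
(103, 115) [268 151  18  25 413] [478.6 208.2 107.8] [478.4 208.5] [13.6 19.2] 80.1
```

View pics/w2.png

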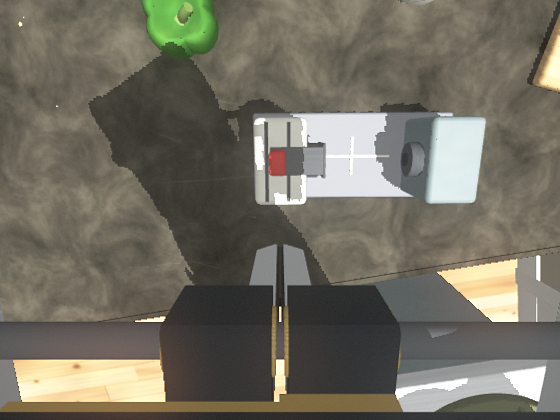

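Seen from above, the tab is at (278,163) with its centre at (478.3,208.4) and its top near 108–110 mm. The lamp top is at (280,160), the detector at (455,160), and the meter yaw is about -10°. I'll go down and push.

Emit:
arm_command(
  plan=[
    [-1, 0, -0.003, 0.028, 0],
    [-1, 0, 0, 0.028, 0],
    [-1, 0, 0, 0.028, 0],
    [-1, 0, 0, 0.027, 0],
    [-1, 0.008, 0, 0, 0],
    [-1, 0.008, 0, 0, 0],
    [-1, 0.005, 0, 0, 0],
    [-1, 0.005, 0, 0, 0],
    [-1, 0.005, 0, 0, 0],
    [-1, 0.005, 0, 0, 0],
    [-1, 0.005, 0, 0, 0],
    [-1, 0.005, 0, 0, 0],
    [-1, 0, 0, 0, 0],
  ],
)

```text
clock: 4.95
eef_pos: [479.7, 209.7, 94.4]
eef_rot: [3.142, -0.0, -0.176]
wrist_force: [-1.0, -0.8, 0.1]
finger_gap: 0.9
finger_force: 0.0
```

```bash
python3 m.py w3; python3 -c "
from h import *
s=manip.read_state();print(s['wrist_force'])"
```

```text
5.0 [479.48778575 209.71307534  94.35146088] [ 3.14152807e+00 -1.44822979e-04 -1.76322620e-01] 0.4474500803586106 [548.2976488  197.28170934 271.81829907]
(81, 88) [ 498  193   62  120 6015] [451.6  64.3  83.1] [451.8  61.5] [35.7 74.2] 80.7
(81, 88) [ 248  194  109   91 4788] [494.  192.5  85. ] [485.7 196.1] [60.8 54.3] 80.1
(103, 115) [ 255  212   50   51 1451] [497.  205.5 108.2] [498.4 207.7] [24.2 22.7] 88.2
[-0.36068273 -0.11830834 -0.5751106 ]
```

Emit:
arm_command(
  plan=[
    [-1, 0.003, 0, 0, 0],
    [-1, 0.002, 0, 0, 0],
    [-1, 0.002, 0, 0, 0],
    [-1, 0, 0, 0, 0],
  ],
)

```text
clock: 5.5
eef_pos: [486.4, 208.5, 94.5]
eef_rot: [-3.142, -0.0, -0.176]
wrist_force: [-0.6, -0.1, 0.2]
finger_gap: 0.3
finger_force: 0.0
```

Emit:
arm_command(
  plan=[
    [-1, 0.002, 0, 0, 0],
    [-1, 0, 0, 0, 0],
  ],
)

```text
clock: 5.75
eef_pos: [487.5, 208.4, 94.4]
eef_rot: [3.141, 0.002, -0.176]
wrist_force: [-6.9, 1.3, 3.0]
finger_gap: 1.0
finger_force: 3.7
```

Emit:
arm_command(
  plan=[
    [-1, 0.001, 0, 0, 0],
    [-1, 0, 0, 0, 0],
  ],
)

```text
clock: 6.0
eef_pos: [487.6, 208.4, 94.4]
eef_rot: [3.141, 0.004, -0.176]
wrist_force: [-13.8, 1.1, 7.1]
finger_gap: 0.2
finger_force: 7.0
```

The end stop is reached: 14 N with no further motion. Backing off and checking.

Emit:
arm_command(
  plan=[
    [-1, -0.012, 0, 0, 0],
    [-1, -0.01, 0, -0.02, 0],
    [-1, -0.01, 0, -0.05, 0],
    [-1, -0.02, 0, -0.05, 0],
    [1, 0, 0, 0, 0],
    [1, 0, 0, 0, 0],
  ],
)

```text
clock: 6.75
eef_pos: [437.8, 217.0, 213.8]
eef_rot: [3.141, 0.0, -0.176]
wrist_force: [0.6, -0.2, -0.4]
finger_gap: 16.9
finger_force: 0.0
```

```bash
python3 m.py w4
```

```text
6.8 [437.71936078 216.91385183 213.23875128] [ 3.14066082e+00  1.22418313e-03 -1.76308804e-01] 20.9709512300249 [506.46571007 204.71644395 391.2261101 ]
(81, 88) [ 259  113   71   93 4318] [479.7 201.   84.2] [479.1 197.3] [60.7 81. ] 80.0
(81, 88) [ 425  122   59   83 3983] [451.9  57.2  83.1] [450.6  56.7] [44.8 72.9] 79.9
(103, 115) [273 118  17  26 418] [506.4 203.5 107.7] [506.6 203.6] [13.  19.6] 80.3
```

View pics/w4.png

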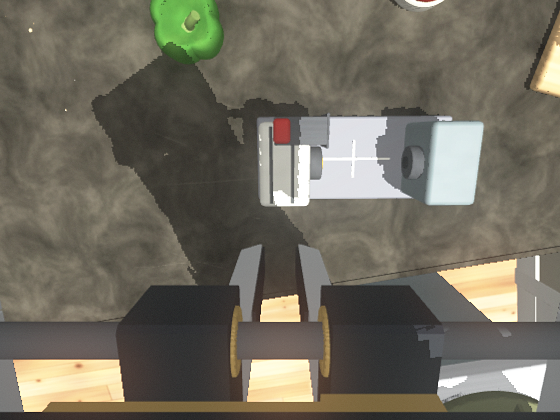

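The tab moved 28.6 mm and now sits at the far edge of the lamp top, at (282,130). The lens at (316,162) is uncovered, so the shutter is open. Going to the amber cell.

Emit:
arm_command(
  plan=[
    [0.3, 0.0125, 0.0402, 0, 0],
    [0.3, 0.0125, 0.0402, 0, 0],
    [0.3, 0.0125, 0.0402, 0, 0],
    [0.3, 0.0125, 0.0402, 0, 0],
    [0.3, 0.0125, 0.0402, 0, 0],
    [0.3, 0.0125, 0.0402, 0, 0],
    [0.3, 0.0125, 0.0402, 0, 0],
    [0.3, 0.0125, 0.0402, 0, 0],
    [0.3, 0.0125, 0.0402, 0, 0],
    [0.3, 0.0125, 0.0402, 0, 0],
    [0.3, 0, 0, 0, -0.183],
    [0.3, 0, 0, 0, -0.183],
    [0.3, 0, 0, 0, -0.183],
    [0.3, 0, 0, 0, -0.183],
    [0.3, 0, 0, 0, 0],
  ],
)

```text
clock: 8.68
eef_pos: [490.3, -200.6, 213.0]
eef_rot: [-3.14, 0.001, 0.554]
wrist_force: [-0.7, -0.2, 0.1]
finger_gap: 60.9
finger_force: 0.0
```

```bash
cat > top.py <<'E'
from h import *
import sys
c=eyes.camera('wrist'); np.save(sys.argv[1]+'.npy',c,allow_pickle=True)
s=manip.read_state(); P=cloud(c); z=P[...,2]
hsv=cv2.cvtColor(c['img'],cv2.COLOR_BGR2HSV)
m=((z>88)&(z<100)&(np.hypot(P[...,0]-490.7,P[...,1]+200.9)<30)).astype(np.uint8)
Q=P[m>0]; r=cv2.minAreaRect(Q[:,:2].astype(np.float32)); print(len(Q),Q.mean(0).round(1),r)
o=(m>0)&(hsv[...,0]>5)&(hsv[...,0]<25)&(hsv[...,1]>100); w=(m>0)&(hsv[...,1]<60)
q=P[o]; r=cv2.minAreaRect(q[:,:2].astype(np.float32)); print('amber',len(q),q.mean(0).round(1),r,'white',P[w].mean(0).round(1) if w.any() else 0)
T=rot(s['eef_rot']); print(s['eef_pos'],s['eef_rot'],s['finger_gap'],'tool off',(T.T@(Q.mean(0)-s['eef_pos'])).round(1))
ys,xs=np.where(m); x0,y0=xs.min()-30,max(ys.min()-30,0)
cv2.imwrite(f'pics/{sys.argv[1]}.png',cv2.resize(c['img'][y0:y0+110,x0:x0+110],(440,440),interpolation=cv2.INTER_CUBIC))
E
python3 top.py w5
```

```text
763 [ 491.1 -200.5   94.1] ((490.72357177734375, -200.71035766601562), (25.25197982788086, 23.28860092163086), 31.459270477294922)
amber 578 [ 491.3 -200.9   94.1] ((490.97161865234375, -201.12420654296875), (25.23684310913086, 17.02043914794922), 31.378570556640625) white [ 490.5 -199.5   94. ]
[ 490.34485255 -200.6037098   213.26025198] [-3.14004902e+00  1.03540861e-03  5.51397709e-01] 61.27080334073411 tool off [  0.8   0.5 119.2]
```

View pics/w5.png

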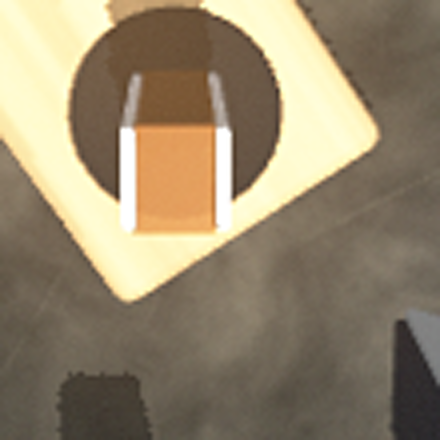

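The crop shows the amber core at (175,178) with white plates left and right along the closing axis. Its yaw matches the tool and its centre is within 1 mm, so I'll go down and grasp.

Emit:
arm_command(
  plan=[
    [0.3, 0.0005, 0.0003, 0.03, 0],
    [0.3, 0, 0, 0.03, 0],
    [0.3, 0, 0, 0.03, 0],
    [0.3, 0, 0, 0.025, 0],
    [0.3, 0, 0, 0.02, 0],
    [0.3, 0, 0, 0.016, 0],
    [0.3, 0, 0, 0, 0],
    [-1, 0, 0, 0, 0],
    [-1, 0, 0, 0, 0],
    [-1, 0, 0, 0, 0],
    [-1, 0, 0, 0, 0],
    [-1, 0, 0, 0, 0],
    [-1, 0, 0, 0, 0],
  ],
  newtons=25,
)

```text
clock: 10.35
eef_pos: [491.3, -200.6, 63.6]
eef_rot: [3.141, -0.0, 0.556]
wrist_force: [-1.2, -0.1, 3.7]
finger_gap: 23.5
finger_force: 25.0
```

Gripped at 23.5 mm, as expected. I'll lift, and check the meter's middle by its cross and lamp.

Emit:
arm_command(
  plan=[
    [-1, 0, 0, -0.01, 0],
    [-1, 0, 0, -0.02, 0],
    [-1, 0, 0, -0.03, 0],
    [-1, 0, 0, -0.04, 0],
    [-1, 0, 0, -0.04, 0],
    [-1, 0, 0, 0, 0],
  ],
)

```text
clock: 11.1
eef_pos: [492.1, -200.9, 206.8]
eef_rot: [3.137, -0.003, 0.556]
wrist_force: [0.2, -0.1, -0.6]
finger_gap: 23.5
finger_force: 25.0
```

```bash
python3 - <<'E'
from h import *
t=np.deg2rad(80); my=np.array([np.cos(t),np.sin(t)]); mx=np.array([my[1],-my[0]])
for n in ['w2','w4','scene']:
    c=np.load(n+'.npy',allow_pickle=True).item(); P=cloud(c); z=P[...,2]; im=c['img'].astype(int)
    loc=np.stack([(P[...,:2]-[463.8,131.8])@mx,(P[...,:2]-[463.8,131.8])@my],-1)
    w=(np.abs(z-12)<5)&(np.abs(loc[...,0])<22)&(np.abs(loc[...,1])<25)
    g=cv2.cvtColor(c['img'],cv2.COLOR_BGR2GRAY); th=np.percentile(g[w],50)+12
    k=w&(g>th); L=loc[k]; bar=L[np.abs(L[:,0])>5]; lon=L[np.abs(L[:,1])>6]
    print(n,k.sum(),'cross y',np.median(bar[:,1]).round(1),len(bar),'cross x',np.median(lon[:,0]).round(1),len(lon))
    d=(z>81)&(z<88)&(np.abs(loc[...,0])<45)&(np.abs(loc[...,1]+76)<30)
    h=(z>81)&(z<88)&(np.abs(loc[...,0])<45)&(np.abs(loc[...,1]-76)<24)
    for q in (d,h): print('  ',[np.percentile(loc[q][:,i],[1,99]).round(1) for i in (0,1)])
E
```

```text
w2 246 cross y -1.1 90 cross x -0.2 106
   [array([-35.7,  36.1]), array([-97.4, -54.7])]
   [array([-36.4,  35.7]), array([53.1, 96.6])]
w4 248 cross y -0.8 83 cross x 0.3 107
   [array([-35.3,  35.7]), array([-97.4, -54.6])]
   [array([-36.3,  40.1]), array([53.1, 96.6])]
scene 74 cross y -0.0 26 cross x -0.3 35
   [array([-36.6,  36. ]), array([-96.8, -54. ])]
   [array([-37.7,  34.5]), array([53.5, 98.1])]
```

Emit:
arm_command(
  plan=[
    [-1, 0.0076, -0.0149, 0, 0],
    [-1, 0.0151, -0.0297, 0, 0],
    [-1, 0.0151, -0.0297, 0, 0],
    [-1, 0.0151, -0.0297, 0, 0],
    [-1, 0.0151, -0.0297, 0, 0],
    [-1, 0.0151, -0.0297, 0, 0],
    [-1, 0.0151, -0.0297, 0, 0],
    [-1, 0.0151, -0.0297, 0, 0],
    [-1, 0.0151, -0.0297, 0, 0],
    [-1, 0.0151, -0.0297, 0, 0],
    [-1, 0.0076, -0.0149, 0, 0],
    [-1, 0, 0, 0, -0.14],
    [-1, 0, 0, 0, -0.14],
    [-1, 0, 0, 0, -0.14],
    [-1, 0, 0, 0, -0.14],
    [-1, 0, 0, 0, -0.14],
    [-1, 0, 0, 0, -0.14],
    [-1, 0, 0, 0, 0],
    [-1, 0, 0, 0, 0],
  ],
)

```text
clock: 13.48
eef_pos: [462.5, 131.5, 203.1]
eef_rot: [-3.141, 0.0, 1.393]
wrist_force: [0.1, 0.1, -0.8]
finger_gap: 23.9
finger_force: 25.0
```

```bash
python3 - <<'E'
from h import *
s=manip.read_state(); print(s['eef_pos'],s['eef_rot'],s['finger_gap'],s['wrist_force'])
c=eyes.camera('scene'); np.save('s2.npy',c,allow_pickle=True); cv2.imwrite('pics/s2.png',cv2.resize(c['img'][150:330,150:390],(800,600),interpolation=cv2.INTER_CUBIC))
E
```

```text
[462.54326731 131.52403832 203.12935476] [-3.14101023e+00  2.37872187e-04  1.39258810e+00] 23.938608865283108 [ 0.11599354  0.06982262 -0.77121888]
```

View pics/s2.png

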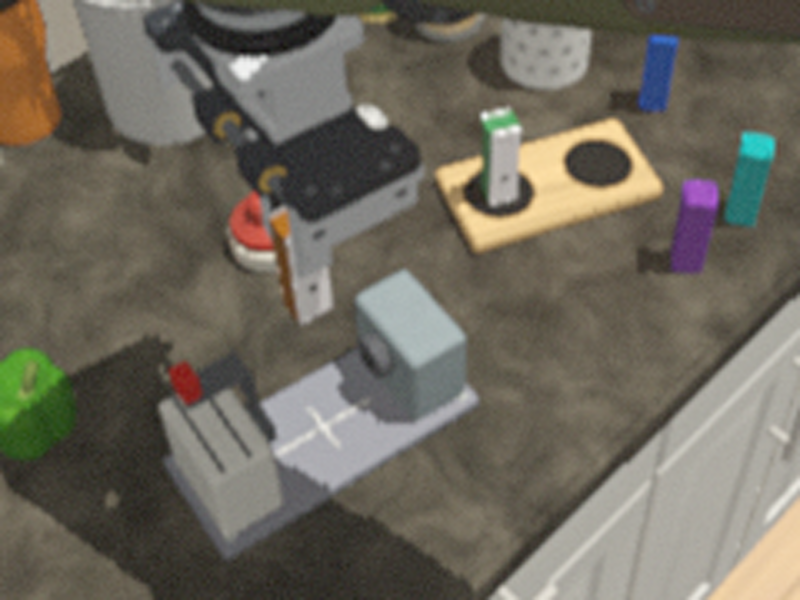

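The crop shows the amber cell upright in the fingers, with its frosted face and dot at (313,285) and the amber window towards the lamp. I'll measure the held cell relative to the TCP.

```bash
python3 - <<'E'
from h import *
s=manip.read_state(); T=rot(s['eef_rot']); tcp=s['eef_pos']
c=np.load('s2.npy',allow_pickle=True).item(); P=cloud(c); im=c['img']; hsv=cv2.cvtColor(im,cv2.COLOR_BGR2HSV)
L=(P-tcp)@T
m=(np.abs(L[...,0])<25)&(np.abs(L[...,1])<25)&(L[...,2]>2)&(L[...,2]<60)
am=m&(hsv[...,0]>5)&(hsv[...,0]<25)&(hsv[...,1]>110); wh=m&(hsv[...,1]<60)
for n,k in (('amber',am),('white',wh),('all',m)):
    print(n,k.sum(),[np.percentile(L[k][:,i],[2,50,98]).round(1) for i in range(3)])
g=hsv[...,2].astype(float); 
ys,xs=np.where(wh); sub=g[ys,xs]; o=np.argsort(sub)[:6]
for i in o: print(xs[i],ys[i],sub[i],L[ys[i],xs[i]].round(1))
# project candidates: TCP-frame bottom corners / dot for comparison
def proj(p):
    q=rot(c['orientation']).T@(T@np.array(p)+tcp-c['eye']); return (c['fx']*q[0]/q[2]+c['cx'],c['fy']*q[1]/q[2]+c['cy'])
print('dot exp',proj((0,-12,19.6)),proj((0,12,19.6)),'bottom',proj((12,12,47.6)),proj((-12,12,47.6)))
E
```

```text
amber 32 [array([11.9, 12.3, 12.8]), array([-6.6, -1.5,  6.2]), array([ 4.8, 25.9, 45. ])]
white 144 [array([-11.6,   1.5,  11.7]), array([-13.4, -11.5,  -8.5]), array([ 5.7, 25.4, 47.1])]
all 195 [array([-11.2,   6. ,  12.7]), array([-13.1, -11.1,   7.2]), array([ 5.4, 25.8, 47.5])]
243 236 99.0 [  1.2 -12.1  20.2]
244 236 103.0 [ -1.1 -11.7  22.2]
244 235 123.0 [ -1.3 -11.8  19.1]
243 237 128.0 [  1.4 -11.8  23.5]
239 245 128.0 [11.7 -9.4 44.9]
237 232 129.0 [11.8 -9.8  2.1]
dot exp (np.float64(243.48803327406344), np.float64(235.51595875201284)) (np.float64(237.42109441853387), np.float64(227.99264315520955)) bottom (np.float64(233.75962429351307), np.float64(239.1209571809779)) (np.float64(243.62544012858592), np.float64(233.90932730324437))
```

The dot is about 20 mm below the TCP and the cell is centred, so I need TCP z = 80. Lowering into the beam.

Emit:
arm_command(
  plan=[
    [-1, 0, 0.0012, 0.01, -0.003],
    [-1, 0, 0, 0.02, 0],
    [-1, 0, 0, 0.02, 0],
    [-1, 0, 0, 0.02, 0],
    [-1, 0, 0, 0.02, 0],
    [-1, 0, 0, 0.015, 0],
    [-1, 0, 0, 0.01, 0],
    [-1, 0, 0, 0.006, 0],
    [-1, 0, 0, 0.002, 0],
    [-1, 0, 0, 0, 0],
    [-1, 0, 0, 0, 0],
    [-1, 0, 0, 0, 0],
  ],
)

```text
clock: 15.02
eef_pos: [464.1, 131.4, 80.7]
eef_rot: [3.141, -0.0, 1.399]
wrist_force: [-0.7, 1.0, -1.5]
finger_gap: 24.1
finger_force: 25.0
```

```bash
python3 - <<'E'
from h import *
s=manip.read_state(); T=rot(s['eef_rot']); tcp=s['eef_pos']; print(tcp,s['eef_rot'],s['finger_gap'],s['wrist_force'],np.abs(s['qd']).max())
c=eyes.camera('scene'); P=cloud(c); im=c['img']; hsv=cv2.cvtColor(im,cv2.COLOR_BGR2HSV)
cv2.imwrite('pics/s3.png',cv2.resize(im[200:320,180:310],(780,600),interpolation=cv2.INTER_CUBIC))
L=(P-tcp)@T
m=(np.abs(L[...,0])<25)&(np.abs(L[...,1])<20)&(L[...,2]>2)&(L[...,2]<60)
wh=m&(np.abs(L[...,0])<10)&(np.abs(L[...,1]+12)<3); ys,xs=np.where(wh); g=hsv[...,2][ys,xs]
for i in np.argsort(g)[:4]: print(xs[i],ys[i],g[i],L[ys[i],xs[i]].round(1),P[ys[i],xs[i]].round(1))
print('min z cell',np.percentile(P[wh][:,2],2))
E
```

```text
[464.07248685 131.39819768  80.69718523] [ 3.14114548e+00 -1.82244654e-04  1.39874900e+00] 24.120659971162368 [-0.71511955  1.04736659 -1.52940301] 0.0018097422816746895
248 269 119 [ -0.7 -11.7  20.5] [452.4 132.7  60.1]
247 269 131 [  2.1 -12.6  16.9] [452.  135.7  63.8]
248 268 131 [ -0.7 -12.6  15.4] [451.6 132.9  65.3]
248 270 134 [ -0.  -12.5  23.1] [451.8 133.5  57.6]
min z cell 34.70579733712561
```

View pics/s3.png

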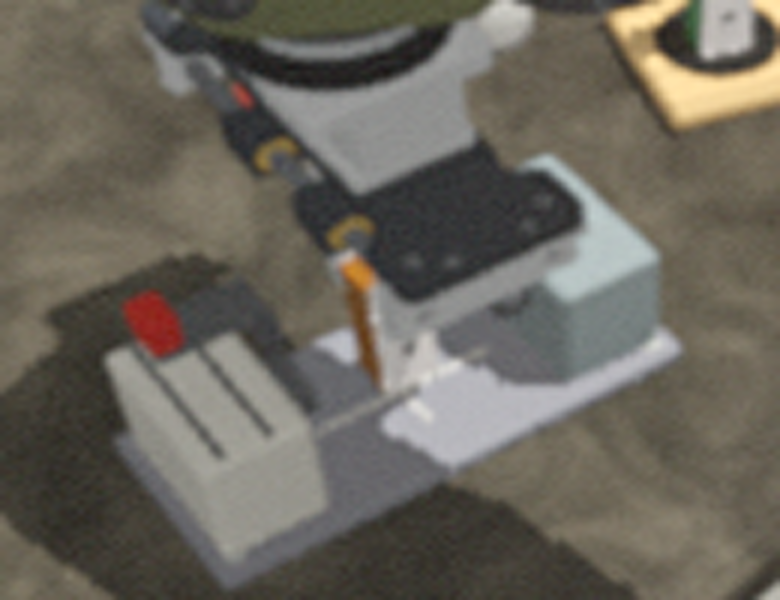

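The picture shows the cell held upright between the lamp and the detector with its dot at crop (408,345), z ≈ 60 mm. The tab is still at its far stop, and nothing touches the meter. Handing in.

```bash
python3 -c "
from h import *
print(ticket.sign_off())"
```

```text
the job is handed in; nothing more can be done
None
```

The job is handed in at about 15 s: the shutter is open to its end stop, and the amber cell is held still by its frosted faces, upright in mid-beam with its dot at z ≈ 60 mm and clear of the meter.

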